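Hold the slide carrier over the drip tray

TASK

Set the steel drip tray flat on the bench in the middle of the gap between the two white staining dishes, lengthways in line with them, and let go of it. Then lift the slide carrier by its handle out of its dish and finish while still holding it steady and level, centred over the tray and lengthways along it, with its underside about 10 cm above the bench. Don't shift the dishes, tip the carrier or disturb anything else on the bench.

Things in the scene. Friction and masses are not known exactly. Their poses are not given: they have to be found in the camera images.
- drip_tray: open rectangular stainless drip tray, loose, 64 mm along its x, 120 mm along its y, 20 mm high, walls 3 mm, about 0.18 kg; origin at the centre of its underside, z up. It can be gripped from above across its 64 mm width. Starts on the bench to the left or right of the dishes; it looks the same turned by half a turn.
- carrier: loose stainless slide carrier with five glass slides fixed in it, starting inside one dish; 36 mm along its x, 84 mm along its y, 102 mm tall with its handle, about 0.22 kg; origin at the centre of its underside, z up. A strip at each end (y = +-40 mm) carries the handle bar. Room in the dish: 11 mm each way across, 7 mm along.
- carrier_handle (a point): centre of the carrier's straight horizontal handle bar, 96 mm above the carrier's underside; the bar is 10 mm thick along the carrier's x, 12 mm high and 84 mm long along the carrier's y. Axes as the carrier's. Its middle lies above the carrier's centre of mass. With the carrier in its dish it is 100 mm above the bench.
- dish_a: white open staining dish, the one the carrier starts in (left or right), loose, 0.5 kg, 66 mm along its x, 106 mm along its y (114 mm over its rim lips), 60 mm high, walls and floor 4 mm; origin at the centre of its underside, z up. The two dishes stand end to end in a line along their y, centres 280 to 300 mm apart.
- dish_b: the other, empty staining dish, same shape and axes as dish_a, set end to end with it.
- reagent_bottle: bystander, leave alone: bottle with blue screw cap, 68 mm across, 125 mm tall, stands behind the gap between the dishes; origin at the centre of its underside
- amber_jar: bystander, leave alone: brown jar with white lid, 56 mm across, 75 mm tall, behind one of the dishes; origin at the centre of its underside
- beaker: bystander, leave alone: small clear beaker, 56 mm across, 65 mm tall, on the robot's side of the dishes; origin at the centre of its underside
- tip_box: bystander, leave alone: red pipette-tip box, 75 x 110 x 61 mm tall, alone to one side of the dishes (the drip tray lies to the other side); origin at the centre of its underside
- tube_rack: bystander, leave alone: grey rack with capped tubes, 70 x 160 x 95 mm tall, at the robot's right; origin at the centre of its underside
- pipette: bystander, leave alone: white hand pipette lying flat, about 225 mm long along its x, 24 mm thick, at the robot's left; origin at the centre of its underside below the joint of handle and shaft

How it is judged:
By the outcome, as a careful person would: the job done as asked, in the order asked, and still so for the second after the job is handed in, while the arm keeps its last pose, push and grip.
It also fails if it takes over 54 s, if anything falls off the work surface, if the arm or the gripper's body presses on something with over 40 N, if the wrist force passes 120 N, or if a joint passes its speed limit or range.

ROBOT

A 7-joint arm with a two-finger parallel gripper is mounted at the origin on the work surface. World frame = base frame: x ahead of the robot, y to its left, z up, the work surface at z = 0. Lengths are in mm, angles in rad, forces in N, time in s.
With the tool pointing down it reaches from about 400 to 850 mm from the base axis. Payload 4.5 kg.
Tool frame: the origin (TCP) lies at the very end of the fingers, on their centre line; the grasp point (between the pads) lies 19 mm behind it; z points along the fingers, y is the line along which they close (so a half turn about z gives the same grasp; the last joint's range is limited). The gripper opens to 88 mm and grips with 3 to 60 N. Pads are 18 mm wide; open, the fingers measure 123 mm over their backs; the gripper's body (75 mm by 187 mm) begins 45 mm behind the grasp point.
Start: joints at [1.292, 0.689, -0.195, 1.565, 0.157, 0.902, -0.215], TCP at [192.358, -594.689, 201.143] pointing down, gripper open.
Joint ranges: [-3.01, 3.01], [-0.46, 2.08], [-1.47, 1.51], [0.13, 2.56], [-1, 4.14], [0.04, 2.09], [-2.66, 2.66]. Speed limits (rad/s): [2.57, 2.57, 3.14, 3.14, 3.14, 3.14, 3.14].

INTERFACE

Orientations are given as a unit quaternion [w, x, y, z].
In Python, from rig import sensors, cams, ctrl, spot_in, mark_of gives the robot as it stands. The module is installed in compiled form; this text tells all that it offers.
- The arm moves only by the shell command python3 -m crank 'ROWS' [FORCE]. ROWS is JSON, a list that holds one entry, the list of rows, each a list of 5 numbers: the finger opening in mm, from 0 to 88.1, then the shift along the tool's x, y, z in mm, then the turn about the tool's z in degrees. A call has 1 to 12 rows; each row shifts and turns the commanded pose from where the row before left it, along the tool's axes as they then stand; what a row does not reach is not made up. A row lasts 1/8 s, in which the tool goes at most 62.5 mm and 10.7 degrees, less where a joint would pass 70% of its speed; a pose out of reach is approached as far as the arm can. A call is refused whole if a number of a shift passes 62.5 or a number of a turn 10.7, either way. A call with a gripper value outside its range is refused whole. The fingers move at their own pace and stop on an object; FORCE is the grip in N (left out, the last holds). Time passes only in rows, so rows that do not move let the fingers close. It gives the time, the measured TCP pose, the force, the opening and the grip force at its end, in the units of the state.
- sensors.get_state(): the state, without advancing time (a new reading comes with each control period).
- cams.grab_frame(name): name is "side" or "top" or "wrist"; returns a dict with "color" (400x640x3 uint8, blue, green, red), "range_z" (400x640 float32, mm along the optical axis (not along the pixel's ray), 0 where there is no reading), "mtx" (3x3 intrinsics, pixels), "dist" ([k1, k2, p1, p2, k3] as OpenCV has them; the pictures are not rectified), "R" (3x3) and "t" (3): a world point X has camera coordinates R X + t; the wrist camera has in their place "T_tool_cam" (4x4, takes a point from camera to tool coordinates, whose origin is the TCP and whose axes are the flange's). Camera axes: x right, y down, z forward; pixel columns grow to the right and rows downward; lengths in mm; the calibration is good to about 2 mm. A picture is of the moment at which its call begins: read the wrist's pose just before it.
- ctrl.sign_off(): hands the job in; it is judged then, once.
Trained networks look in a picture, given as the dict that the camera call returned (one of the last four; its "shot" number tells which), for a name from the list of things; names that differ only in an ending like _2 or _b are one class to them, and where a whole thing is asked for, a point or a joint stands for the part that bears it (a point fixed in the world has none). Each returns a list of dicts, best first, with "conf" (0 to 1); they miss things now and then, are a little off and sometimes report something else, mostly with a low value. They report only what shows in the picture. A call takes as long as a camera call.
- spot_in(picture, label): "centre" ([x, y, z] in mm, in world coordinates, good to about 4 mm: the middle of the surface that is visible of it).
- mark_of(picture, label): "centre" ([x, y, z] in mm, in world coordinates, good to about 4 mm: a listed point, or the origin of a listed thing).
The state is a dict: "clock": time; "joint_positions": joint angles; "dq": joint speeds; "joint_efforts": joint torques, N m; "tool_pos": TCP position; "tool_rot": TCP orientation; "force": force on the tool from outside, world axes, zero at the start; "wrist_torque": the same for the moment, N m; "grip_width": opening from 0.0 (shut) to 1.0 (fully open); "grip_force": force on a finger pad.
Only numpy, scipy, OpenCV 4.12 (cv2) and the standard library are available. Lean on these libraries where they do the work, as an engineer would, in place of code of your own. Each camera call takes 0.05 s, during which the arm holds its last target. There are 200 camera calls.

## Working session

There is one attempt and no reset: what is moved stays moved. The work goes in short steps, Python scripts to look and compute and a shell command to move; the robot and the scene stay as the last step left them, time stands still between calls to the robot, and variables do not carry over. Pictures are saved under pics/ and viewed, at most 10 in all, crops included, and the job is handed in when it is done.

```bash
mkdir -p pics
cat > h.py <<'E'
import numpy as np, cv2
from rig import sensors, cams, ctrl, spot_in, mark_of
from scipy.spatial.transform import Rotation as Ro
def st():
    s=sensors.get_state(); q=s["tool_rot"]; R=Ro.from_quat([q[1],q[2],q[3],q[0]]).as_matrix()
    return s,np.array(s["tool_pos"]),R
def cloud(f,pose=None):
    h,w=f["range_z"].shape; u,v=np.meshgrid(np.arange(w),np.arange(h))
    n=cv2.undistortPoints(np.stack([u,v],-1).reshape(-1,1,2).astype(np.float64),f["mtx"],f["dist"]).reshape(h,w,2)
    z=f["range_z"][...,None]; P=np.concatenate([n*z,z],-1)
    if pose is None: P=(P-np.array(f["t"]))@np.array(f["R"])
    else:
        T=np.array(f["T_tool_cam"]); P=P@T[:3,:3].T+T[:3,3]; P=P@pose[1].T+pose[0]
    P[f["range_z"]==0]=np.nan
    return P
E
python3 - <<'E'
from h import *
s,p,R=st(); print(s["clock"],p,R.round(3).tolist(),s["grip_width"])
for n in("top","side"):
    f=cams.grab_frame(n); cv2.imwrite(f"pics/{n}0.png",f["color"]); np.save(n+"0.npy",cloud(f))
    for l in("drip_tray","carrier","carrier_handle","dish_a","dish_b","reagent_bottle","beaker","amber_jar","tip_box"):
        print(n,l,[(np.round(d["centre"]).tolist(),round(d["conf"],2)) for d in mark_of(f,l)][:3])
E
```

```text
0.0 [ 192.04182562 -594.03004101  200.3251129 ] [[0.951, 0.308, -0.001], [0.308, -0.951, 0.002], [-0.0, -0.002, -1.0]] 1.001823975414295
top drip_tray [([464.0, -356.0, 3.0], 0.79)]
top carrier [([575.0, -178.0, 8.0], 0.69)]
top carrier_handle [([569.0, -175.0, 104.0], 0.7), ([449.0, 348.0, 2.0], 0.68)]
top dish_a [([590.0, 115.0, -2.0], 0.84), ([573.0, -176.0, -1.0], 0.78)]
top dish_b [([590.0, 115.0, -2.0], 0.84), ([573.0, -176.0, -1.0], 0.78)]
top reagent_bottle [([739.0, -37.0, 0.0], 0.86)]
top beaker [([448.0, 30.0, 0.0], 0.7), ([573.0, -179.0, 0.0], 0.31)]
top amber_jar [([449.0, 351.0, 3.0], 0.54)]
top tip_box [([452.0, 349.0, 0.0], 0.92), ([668.0, 379.0, 1.0], 0.42)]
side drip_tray [([464.0, -364.0, 4.0], 0.96)]
side carrier [([573.0, -178.0, 6.0], 0.75)]
side carrier_handle []
side dish_a [([572.0, -183.0, -5.0], 0.96), ([591.0, 113.0, 0.0], 0.85)]
side dish_b [([572.0, -183.0, -5.0], 0.96), ([591.0, 113.0, 0.0], 0.85)]
side reagent_bottle [([734.0, -33.0, -0.0], 0.9)]
side beaker [([443.0, 32.0, -0.0], 0.61)]
side amber_jar [([690.0, -184.0, 2.0], 0.66)]
side tip_box [([442.0, 343.0, -0.0], 0.86), ([576.0, -173.0, 4.0], 0.5)]
```

View pics/top0.png

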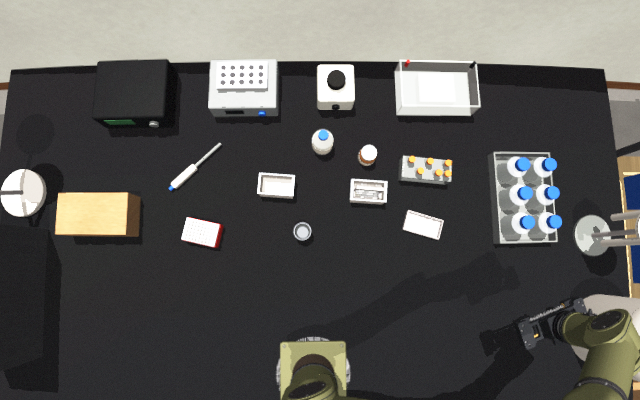

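```bash
cat > rect.py <<'E'
from h import *
def rect(P,c,r,z0,z1):
    m=(np.hypot(P[...,0]-c[0],P[...,1]-c[1])<r)&(P[...,2]>z0)&(P[...,2]<z1)
    q=P[m][:,:2].astype(np.float32)
    if len(q)<20: return len(q)
    (x,y),(w,h),a=cv2.minAreaRect(q); b=cv2.boxPoints(((x,y),(w,h),a)); e1=b[1]-b[0]; e2=b[2]-b[1]
    e=e1 if np.linalg.norm(e1)>np.linalg.norm(e2) else e2
    return len(q),round(x,1),round(y,1),sorted((round(w,1),round(h,1))),round((np.degrees(np.arctan2(e[1],e[0])))%180,1), P[m][:,2].mean().round(1)
E
python3 - <<'E'
from rect import *
for n in("top","side"):
    P=np.load(n+"0.npy")
    print(n,"tray",rect(P,(464,-360),85,12,30))
    print("da",rect(P,(573,-178),75,45,66)); print("db",rect(P,(590,115),75,45,66)); print("handle",rect(P,(571,-177),60,92,115))
    print("beaker",rect(P,(446,31),45,50,75),"bottle",rect(P,(737,-35),60,90,140))
E
```

```text
top tray (143, 466.1, -359.6, [65.0, 124.4], np.float32(73.3), np.float64(19.5))
da (254, 570.5, -179.0, [67.2, 115.0], np.float32(85.8), np.float64(57.6))
db (248, 591.4, 113.0, [67.4, 114.5], np.float32(85.8), np.float64(58.0))
handle (104, 570.4, -175.9, [10.5, 84.3], np.float32(84.6), np.float64(105.1))
beaker (94, 443.4, 29.4, [52.4, 52.9], np.float32(179.4), np.float64(62.8)) bottle (200, 732.2, -35.0, [47.3, 50.8], np.float32(98.9), np.float64(108.8))
side tray (449, 463.8, -360.9, [64.4, 122.6], np.float32(73.2), np.float64(16.9))
da (588, 570.9, -179.9, [67.0, 119.2], np.float32(85.9), np.float64(54.8))
db (362, 592.2, 112.5, [66.2, 119.0], np.float32(85.4), np.float64(54.2))
handle (187, 570.5, -178.0, [10.3, 83.0], np.float32(84.9), np.float64(102.4))
beaker (232, 444.1, 28.6, [53.7, 55.9], np.float32(105.1), np.float64(58.1)) bottle (318, 733.1, -40.3, [40.5, 46.8], np.float32(171.8), np.float64(107.8))
```

The top view shows the tray at px (423,225), the carrier dish at (368,190) and the empty dish at (276,186). The bottle is behind the gap at (322,142) and the beaker in front at (303,231). Depth sizes match the given sizes. Moving above the tray.

```bash
python3 -m crank '[[[88,27.6,-11.5,0,0],[88,27.6,-11.5,0,0],[88,27.6,-11.5,0,0],[88,27.6,-11.5,0,0],[88,27.6,-11.5,0,0],[88,27.6,-11.5,0,0],[88,27.6,-11.5,0,0],[88,27.6,-11.5,0,0],[88,27.6,-11.5,0,0],[88,27.6,-11.5,0,0],[88,27.6,-11.5,0,0],[88,27.6,-11.5,0,0]]]'
python3 -m crank '[[[88,0,0,0,-9.2],[88,0,0,0,-9.2],[88,0,0,0,-9.2],[88,0,0,0,-9.2],[88,0,0,0,-9.2],[88,0,0,0,-9.2],[88,0,0,0,0],[88,0,0,0,0]]]'
cat > plan.py <<'E'
from h import *
def plan(x,y,z,ang):
    """tool-axes shift to world target; ang = wanted world angle of tool y (mod 180)"""
    s,p,R=st(); d=R.T@(np.array([x,y,z])-p); a=np.degrees(np.arctan2(R[1,1],R[0,1]))
    t=(ang-a+90)%180-90
    print("t",round(s["clock"],2),"pos",p.round(1),"yaw",round(a,1),"tilt",R[:,2].round(3),"shift",d.round(1),"turn",round(-t,1),"F",np.round(s["force"],1),"gw",round(s["grip_width"]*88.1,1),"gf",round(s["grip_force"],1))
E
python3 - <<'E'
from plan import *; from rect import rect
s,p,R=st(); f=cams.grab_frame("wrist"); cv2.imwrite("pics/w1.png",f["color"]); P=cloud(f,(p,R))
print(rect(P,(465,-360),85,10,30)); print(rect(P,(465,-360),85,15,30)); plan(465,-360,3,-16.8)
f=cams.grab_frame("top"); print(rect(cloud(f),(465,-360),85,12,30))
E
```

```text
clock: 2.5
tool_pos: [465.8, -360.8, 201.2]
tool_rot: [0.0, 0.988, 0.156, 0.0]
force: [0.1, -1.2, 1.1]
grip_width: 0.998
grip_force: 0.0
clock: 3.5
tool_pos: [465.0, -361.5, 201.2]
tool_rot: [0.0, 0.804, 0.595, -0.0]
force: [-0.4, -0.5, -0.4]
grip_width: 0.998
grip_force: 0.0
(766, 464.2, -359.3, [64.3, 119.8], np.float32(73.3), np.float64(18.7))
(682, 464.2, -359.3, [64.3, 119.8], np.float32(73.3), np.float64(19.5))
t 3.55 pos [ 465.  -361.5  201.2] yaw -17.0 tilt [ 0. -0. -1.] shift [  1.5  -0.5 198.2] turn -0.2 F [0.2 0.5 0.4] gw 88.2 gf 0.0
(131, 465.9, -358.8, [64.9, 123.3], np.float32(73.3), np.float64(19.4))
```

```bash
python3 -m crank '[[[88,1.8,-1,20,0],[88,0,0,25,0],[88,0,0,25,0],[88,0,0,25,0],[88,0,0,25,0],[88,0,0,25,0],[88,0,0,20,0],[88,0,0,12,0],[88,0,0,10,0],[88,0,0,5,0],[88,0,0,4,0],[88,0,0,0,0]]]'
python3 -c "
from plan import *; plan(464.2,-359.3,3,-16.7)"
```

```text
clock: 5.1
tool_pos: [464.6, -359.5, 5.2]
tool_rot: [0.0, 0.803, 0.596, -0.0]
force: [0.4, -0.4, -0.3]
grip_width: 1.0
grip_force: 0.0
t 5.1 pos [ 464.6 -359.5    5.2] yaw -16.9 tilt [ 0. -0. -1.] shift [ 0.1 -0.5  2.2] turn -0.2 F [ 0.4 -0.4 -0.3] gw 88.1 gf 0.0
```

```bash
python3 -m crank '[[[55,0,0,0,0],[55,0,0,0,0],[55,0,0,0,0],[55,0,0,0,0],[55,0,0,0,0],[55,0,0,0,0],[55,0,0,0,0],[55,0,0,0,0]]]' 25
python3 -c "
from plan import *; plan(464.2,-359.3,3,-16.7)"
```

```text
clock: 6.1
tool_pos: [464.6, -359.4, 5.1]
tool_rot: [-0.0, 0.803, 0.596, -0.0]
force: [-0.9, 0.3, -0.5]
grip_width: 0.62
grip_force: 0.0
t 6.1 pos [ 464.6 -359.4    5.1] yaw -16.9 tilt [-0. -0. -1.] shift [ 0.  -0.4  2.1] turn -0.2 F [-0.9  0.3 -0.5] gw 54.6 gf 0.0
```

Run:
```python
from plan import *; from rect import rect
f=cams.grab_frame("side"); P=cloud(f)
print(rect(P,(465,-360),85,12,26))
c=f["color"]; v=np.array([465,-360,10.]); u,_=cv2.projectPoints(v[None],cv2.Rodrigues(np.array(f["R"]))[0],np.array(f["t"],float),f["mtx"],f["dist"]); u=u.ravel().astype(int); print(u)
x0=max(u[0]-80,0);y0=max(u[1]-80,0)
a=cv2.resize(c[y0:y0+150,x0:x0+170],None,fx=3.5,fy=3.5)
cv2.imwrite("pics/s2.png",a)
```

```text
(391, 463.9, -360.4, [64.2, 122.8], np.float32(73.2), np.float64(16.7))
[317 361]
```

View pics/s2.png

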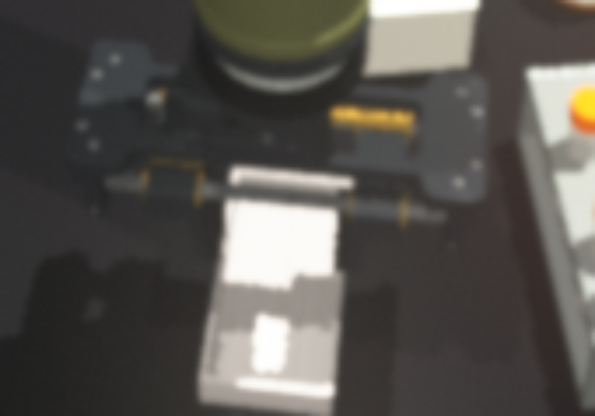

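The side crop shows the tray undisturbed, with the gripper's body over its far end. I can't see where the fingertips are, so I'm checking the wrist view and depth.

Run:
```python
from plan import *; from rect import rect
s,p,R=st(); f=cams.grab_frame("wrist"); P=cloud(f,(p,R)); cv2.imwrite("pics/w2.png",f["color"])
print(rect(P,(465,-360),85,15,24), np.array(f["T_tool_cam"]).round(2).tolist())
f=cams.grab_frame("side"); P=cloud(f); print("cam",-np.array(f["R"]).T@np.array(f["t"]))
m=(np.hypot(P[...,0]-465,P[...,1]+360)<160)&(P[...,2]>26)&(P[...,2]<140)
q=(P[m]-p)@R
for z0 in range(-130,-20,10):
    k=(q[:,2]>z0)&(q[:,2]<=z0+10)
    if k.sum()>3: print(z0,k.sum(),q[k].min(0).round(),q[k].max(0).round())
```

```text
(3004, 464.4, -359.0, [64.7, 120.7], np.float32(73.2), np.float64(19.3)) [[0.0, -0.97, -0.26, 67.11], [1.0, 0.0, -0.0, -0.67], [0.0, -0.26, 0.97, -183.37], [0.0, 0.0, 0.0, 1.0]]
cam [ 380.26665207 -787.36744397  734.11088107]
-130 618 [ -37.  -92. -130.] [  23.   90. -120.]
-120 523 [ -36.  -87. -120.] [  25.   85. -110.]
-110 91 [ -36.  -87. -110.] [  -8.   84. -100.]
-100 6 [ -25.  -79. -100.] [ 16. 160. -90.]
-90 169 [-26. -38. -90.] [ 72. 160. -80.]
-80 88 [-27. -40. -80.] [ 64. 160. -70.]
-70 110 [-24. -43. -70.] [ 67. 160. -60.]
-60 464 [-44. -44. -60.] [152. 160. -50.]
-50 313 [-44. -42. -50.] [150. 158. -40.]
-40 65 [-44. -37. -40.] [150. 155. -30.]
-30 32 [-45.  36. -29.] [151. 154. -21.]
```

View pics/w2.png

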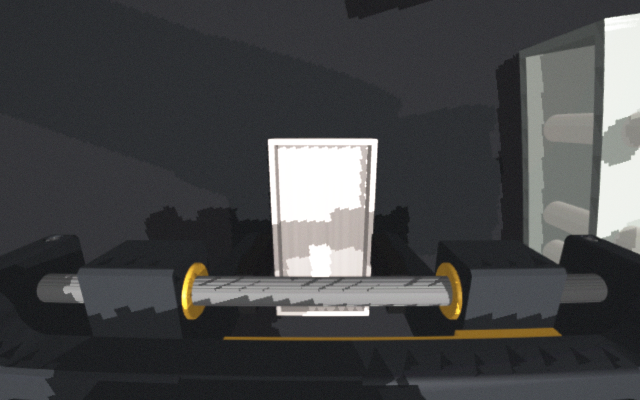

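Run:
```python
from plan import *
s,p,R=st(); f=cams.grab_frame("wrist"); P=cloud(f,(p,R)); q=(P-p)@R
c=np.clip(f["color"].astype(float)*3.5,0,255).astype(np.uint8); cv2.imwrite("pics/w3.png",c[150:400])
for n,F in(("wrist",f),("side",cams.grab_frame("side"))):
  Q=(cloud(F,(p,R) if n=="wrist" else None)-p)@R
  for z0 in range(-100,0,10):
    for sg in(-1,1):
      k=(Q[...,2]>z0)&(Q[...,2]<=z0+10)&(abs(Q[...,0])<28)&(sg*Q[...,1]>0)&(abs(Q[...,1])<70)&(P[...,2]>-999)
      if k.sum()>3: print(n,z0,k.sum(),Q[k].min(0).round(),Q[k].max(0).round())
```

```text
wrist -100 312 [ -10.  -36. -100.] [  8. -35. -90.]
wrist -100 312 [  -9.   34. -100.] [  7.  35. -90.]
wrist -90 541 [-10. -45. -90.] [ 13. -28. -80.]
wrist -90 532 [ -9.  27. -90.] [ 13.  43. -80.]
wrist -80 419 [ -8. -45. -80.] [ 13. -28. -70.]
wrist -80 419 [ -9.  27. -80.] [ 13.  43. -70.]
wrist -70 428 [ -2. -44. -70.] [ 12. -29. -60.]
wrist -70 442 [ -2.  27. -70.] [ 12.  42. -60.]
wrist -60 424 [ -7. -43. -60.] [ 12. -28. -50.]
wrist -60 417 [ -8.  27. -60.] [ 12.  41. -50.]
wrist -50 302 [ -8. -42. -50.] [ 12. -28. -40.]
wrist -50 310 [ -8.  27. -50.] [ 12.  40. -40.]
wrist -40 64 [ -7. -39. -40.] [ 12. -28. -37.]
wrist -40 62 [ -8.  27. -40.] [ 12.  37. -36.]
wrist -20 486 [-28. -32. -17.] [ 28. -29. -10.]
wrist -20 439 [-28.  28. -17.] [ 28.  32. -10.]
wrist -10 175 [-27. -30. -10.] [ 28. -29.  -0.]
wrist -10 201 [-28.  28. -10.] [28. 29. -0.]
side -90 15 [-12. -38. -87.] [  7. -28. -80.]
side -90 8 [ -8.  27. -82.] [  6.  32. -80.]
side -80 31 [-11. -40. -80.] [ 10. -28. -70.]
side -80 18 [-10.  27. -80.] [  8.  33. -71.]
side -70 28 [-11. -44. -70.] [  2. -30. -60.]
side -70 28 [-11.  28. -69.] [ -4.  42. -60.]
side -60 43 [-11. -44. -60.] [  8. -28. -50.]
side -60 27 [-11.  27. -60.] [ -7.  42. -50.]
side -50 33 [-11. -42. -50.] [  5. -28. -40.]
side -50 30 [-11.  27. -50.] [ -7.  41. -40.]
side -40 9 [-11. -37. -40.] [  3. -28. -35.]
side -40 8 [-11.  27. -40.] [ -7.  37. -36.]
side -20 43 [-27. -33. -15.] [ 28. -29. -10.]
side -20 23 [-25.  29. -15.] [  5.  32. -11.]
side -10 15 [-18. -30.  -9.] [ 21. -12.  -0.]
```

View pics/w3.png

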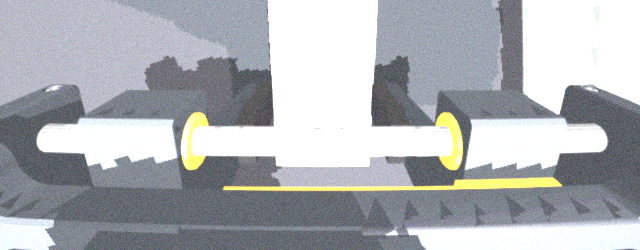

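The enhanced crop and both depth clouds show the fingers ending 36 mm behind the reported TCP. The body begins at -100 mm, which fits. So the real tip is at reported z minus (-36), about 41 mm now, and every height needs to go 36 mm lower. Reopening and descending 37 mm.

```bash
python3 -m crank '[[[88,0,0,0,0],[88,0,0,0,0],[88,0,0,0,0],[88,0,-0.4,0,0],[88,0,0,0,0],[88,0,0,0,0],[88,0,0,0,0],[88,0,0,8,0],[88,0,0,8,0]]]'
python3 -m crank '[[[88,0,0,8,0],[88,0,0,6,0],[88,0,0,4,0],[88,0,0,2,0],[88,0,0,0,0]]]'
```

```text
clock: 7.48
tool_pos: [464.1, -359.3, -11.5]
tool_rot: [-0.0, 0.803, 0.596, -0.0]
force: [-0.5, 0.0, 0.4]
grip_width: 0.999
grip_force: 0.0
clock: 8.1
tool_pos: [464.2, -359.4, -30.9]
tool_rot: [0.0, 0.803, 0.596, -0.0]
force: [-1.1, 0.1, 0.2]
grip_width: 0.994
grip_force: 0.0
```

```bash
python3 -m crank '[[[55,0,0,0,0],[55,0,0,0,0],[55,0,0,0,0],[55,0,0,0,0],[55,0,0,0,0],[55,0,0,0,0],[55,0,0,0,0],[55,0,0,0,0]]]' 25
```

```text
clock: 9.1
tool_pos: [464.4, -359.5, -30.7]
tool_rot: [0.0, 0.803, 0.596, 0.0]
force: [-0.0, -0.2, 3.3]
grip_width: 0.718
grip_force: 25.0
```

```bash
python3 -m crank '[[[55,0,0,-5,0],[55,0,0,-12,0],[55,0,0,-18,0],[55,0,0,-20,0],[55,0,0,-20,0],[55,0,0,-20,0],[55,0,0,-20,0],[55,0,0,-20,0],[55,0,0,-15,0],[55,0,0,-5,0],[55,0,0,0,0]]]'
python3 -c "
from plan import *; plan(581.2,-33.4,120,-4.1)"
```

```text
clock: 10.48
tool_pos: [464.1, -359.3, 124.3]
tool_rot: [0.0, 0.803, 0.596, -0.0]
force: [0.3, -0.5, -1.7]
grip_width: 0.72
grip_force: 25.0
t 10.47 pos [ 464.1 -359.3  124.3] yaw -16.9 tilt [ 0. -0. -1.] shift [345.9  17.4   4.2] turn -12.8 F [ 0.3 -0.5 -1.7] gw 63.5 gf 25.0
```

```bash
python3 -m crank '[[[55,10,1.6,0,0],[55,22,1.6,0,0],[55,35,1.6,0,0],[55,35,1.6,0,0],[55,35,1.6,0,0],[55,35,1.6,0,0],[55,35,1.6,0,0],[55,35,1.6,0,0],[55,35,1.6,0,0],[55,35,1.6,0,0],[55,24,1.4,0,0],[55,10,0,0,0]]]'
python3 -m crank '[[[55,0,0,0,-4],[55,0,0,0,-5],[55,0,0,0,-3.8],[55,0,0,0,0],[55,0,0,0,0]]]'
python3 - <<'E'
from plan import *; from rect import rect
plan(581.2,-33.4,0,-4.1)
for n in("top","side"):
    P=cloud(cams.grab_frame(n)); print(n,"da",rect(P,(571,-179),75,45,66)); print("db",rect(P,(592,113),75,45,66))
    print("tray",rect(P,(581,-33),85,160,180),rect(P,(581,-33),75,148,180))
s,p,R=st(); P=cloud(cams.grab_frame("wrist"),(p,R)); print("w",rect(P,(581,-33),75,148,180))
E
```

```text
clock: 11.98
tool_pos: [581.3, -30.3, 123.6]
tool_rot: [-0.001, 0.802, 0.597, 0.0]
force: [-0.2, 0.4, -1.3]
grip_width: 0.722
grip_force: 25.0
clock: 12.6
tool_pos: [581.0, -33.7, 123.9]
tool_rot: [-0.0, 0.732, 0.681, -0.0]
force: [0.3, -0.1, -1.2]
grip_width: 0.722
grip_force: 25.0
t 12.6 pos [581.  -33.7 123.9] yaw -4.2 tilt [-0.001 -0.    -1.   ] shift [  0.4   0.3 123.9] turn -0.1 F [ 0.3 -0.1 -1.2] gw 63.6 gf 25.0
top da 11
db (252, 591.5, 113.1, [67.4, 114.8], np.float32(85.2), np.float64(57.7))
tray (66, 583.4, 12.9, [25.8, 66.5], np.float32(179.8), np.float64(169.3)) (196, 583.3, 11.4, [28.9, 66.3], np.float32(179.4), np.float64(161.3))
side da (586, 571.1, -179.8, [67.4, 117.2], np.float32(85.8), np.float64(54.8))
db (96, 562.3, 110.2, [17.0, 111.4], np.float32(92.4), np.float64(55.3))
tray (529, 579.9, -35.1, [93.4, 126.1], np.float32(86.3), np.float64(168.6)) (1288, 580.1, -34.7, [93.3, 126.8], np.float32(85.1), np.float64(161.0))
w (22086, 581.0, -32.2, [91.9, 119.2], np.float32(85.9), np.float64(161.2))
```

```bash
python3 -m crank '[[[55,-0.8,0,8,0],[55,0,0,18,0],[55,0,0,22,0],[55,0,0,22,0],[55,0,0,22,0],[55,0,0,20,0],[55,0,0,16,0],[55,0,0,10,0],[55,0,0,8,0],[55,0,0,5,0],[55,0,0,2.5,0],[55,0,0,0,0]]]'
python3 -m crank '[[[55,0,0,0.5,0],[55,0,0,0.5,0],[55,0,0,0,0]]]'
```

```text
clock: 14.25
tool_pos: [581.4, -34.1, -29.3]
tool_rot: [0.0, 0.732, 0.681, 0.0]
force: [-0.4, -0.3, -1.7]
grip_width: 0.721
grip_force: 25.0
clock: 14.62
tool_pos: [581.3, -34.1, -30.3]
tool_rot: [0.0, 0.732, 0.681, 0.0]
force: [0.1, 0.1, -1.6]
grip_width: 0.722
grip_force: 25.0
```

```bash
python3 -m crank '[[[70,0,0,0.4,0],[72,0,0,0,0],[80,0,0,0,0],[80,0,0,0,0],[80,0,0,0,0],[80,0,0,-5,0],[80,0,0,-10,0],[80,0,0,-20,0],[80,0,0,-25,0]]]'
python3 -m crank '[[[80,0,0,-25,0],[80,0,0,-25,0],[80,0,0,-25,0],[80,0,0,-25,0],[80,0,0,-25,0],[80,0,0,-20,0],[80,0,0,-10,0],[80,0,0,0,0]]]'
python3 - <<'E'
from plan import *; from rect import rect
s,p,R=st(); P=cloud(cams.grab_frame("wrist"),(p,R)); print("w tray",rect(P,(581,-33),75,14,30))
P=cloud(cams.grab_frame("side")); print("side tray",rect(P,(581,-33),75,12,30),rect(P,(571,-179),75,45,66)); print("handle",rect(P,(571,-177),60,92,115)); plan(570.5,-177,180,-5)
E
```

```text
clock: 15.75
tool_pos: [581.0, -34.1, 30.2]
tool_rot: [-0.0, 0.732, 0.682, -0.0]
force: [0.5, 0.2, 0.2]
grip_width: 0.913
grip_force: 0.0
clock: 16.75
tool_pos: [581.5, -34.1, 184.9]
tool_rot: [0.001, 0.732, 0.681, 0.0]
force: [0.5, 0.9, -0.2]
grip_width: 0.906
grip_force: 0.0
w tray (837, 580.6, -33.4, [64.1, 120.4], np.float32(86.0), np.float64(19.1))
side tray (175, 580.1, -33.6, [64.8, 121.0], np.float32(86.2), np.float64(16.7)) (586, 571.0, -179.3, [66.7, 117.9], np.float32(85.5), np.float64(54.9))
handle (188, 570.5, -177.7, [10.8, 83.0], np.float32(84.4), np.float64(102.2))
t 16.85 pos [580.7 -34.2 183.7] yaw -4.1 tilt [-0.001 -0.    -1.   ] shift [-143.1   -0.     3.7] turn 0.9 F [-0.1 -0.4  0.4] gw 79.8 gf 0.0
```

```bash
python3 -m crank '[[[60,-8,0,0,0],[60,-16,0,0,0],[60,-20,0,0,0],[60,-20,0,0,0],[60,-20,0,0,0],[60,-20,0,0,0],[60,-18,0,0,0],[60,-13,0,0,0],[60,-8,0,0,0.9],[60,0,0,0,0],[60,0,0,0,0]]]'
python3 - <<'E'
from plan import *; from rect import rect
s,p,R=st(); f=cams.grab_frame("wrist"); P=cloud(f,(p,R)); cv2.imwrite("pics/w4.png",f["color"])
print("w handle",rect(P,(570,-177),60,92,112),rect(P,(570,-177),60,98,112),"dish",rect(P,(571,-179),75,50,64)); plan(570.5,-177,45,-5)
E
```

```text
clock: 18.23
tool_pos: [571.3, -175.7, 184.3]
tool_rot: [-0.0, 0.737, 0.676, 0.0]
force: [-0.8, 0.2, 0.2]
grip_width: 0.68
grip_force: 0.0
w handle (903, 571.3, -174.8, [9.8, 83.7], np.float32(85.0), np.float64(105.4)) (894, 571.3, -174.9, [9.8, 83.5], np.float32(85.0), np.float64(105.5)) dish (1637, 571.2, -178.3, [66.2, 114.7], np.float32(85.7), np.float64(58.8))
t 18.27 pos [ 571.3 -175.7  184.3] yaw -4.9 tilt [ 0.     0.001 -1.   ] shift [ -1.5  -0.7 139.3] turn 0.1 F [-0.4  0.3  0.2] gw 60.0 gf 0.0
```

View pics/w4.png

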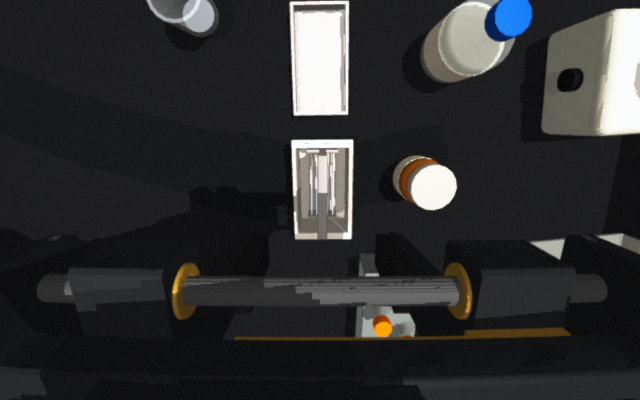

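The view shows the handle bar inside the dish at px (322,195), with the tray beyond at (320,58) and the jar at (430,187) clear of the fingers. Checking the slide height under the bar before descending.

```bash
python3 - <<'E'
from plan import *
s,p,R=st(); P=cloud(cams.grab_frame("wrist"),(p,R)); d=P-np.array([571,-176,0]); a=np.radians(85)
l=d[...,0]*np.cos(a)+d[...,1]*np.sin(a); w=-d[...,0]*np.sin(a)+d[...,1]*np.cos(a)
k=(abs(l)<30)&(abs(w)<18)&(abs(w)>7); print(np.nanpercentile(P[k][:,2],[5,50,90,99,100]))
E
python3 -m crank '[[[60,0,0,10,0],[60,0,0,20,0],[60,0,0,20,0],[60,0,0,20,0],[60,0,0,20,0],[60,0,0,15,0],[60,0,0,10,0],[60,0,0,5,0],[60,0,0,0,0]]]'
```

```text
[  8.3175757  319.45938972 326.29233607 327.43367568 327.81941961]
clock: 19.45
tool_pos: [571.2, -176.7, 64.2]
tool_rot: [0.0, 0.737, 0.676, 0.0]
force: [-0.5, 0.3, -0.6]
grip_width: 0.684
grip_force: 0.0
```

Run:
```python
from plan import *
P=np.load("side0.npy"); 
d=P-np.array([571,-177,0]); a=np.radians(85)
l=d[...,0]*np.cos(a)+d[...,1]*np.sin(a); w=-d[...,0]*np.sin(a)+d[...,1]*np.cos(a)
k=(abs(l)<30)&(abs(w)<18)&(P[...,2]<92); print(k.sum(),np.percentile(P[k][:,2],[5,50,90,99,100]))
s,p,R=st(); P=cloud(cams.grab_frame("wrist"),(p,R)); q=(P-p)@R
k=(abs(q[...,0])<40)&(abs(q[...,1])<18)&(P[...,2]<115); print(k.sum(),np.percentile(P[k][:,2],[5,20,40,50,90,99])); k&=(P[...,2]>95); print(q[k].min(0),q[k].max(0))
```

```text
218 [ 5.48372116 21.07437242 31.04952565 32.24404016 33.43962855]
4097 [  7.26894271   8.141838    30.86155182  33.57236091 106.14922265
 106.91327942]
[-39.60782191  -4.97961761 -43.24640268] [ 39.90305617   5.02094778 -38.00160244]
```

Slide tops are at about 33 mm, so there is plenty of room. The bar is centred between the fingers.

```bash
python3 -m crank '[[[60,0,0,7,0],[60,0,0,8,0],[60,0,0,5,0],[60,0,0,0,0],[40,0,0,0,0],[25,0,0,0,0],[2,0,0,0,0],[2,0,0,0,0],[2,0,0,0,0],[2,0,0,0,0],[2,0,0,0,0],[2,0,0,0,0]]]' 30
python3 -m crank '[[[2,0,0,0,0],[2,0,0,0,0],[2,0,0,0,0],[2,0,0,0,0]]]' 40
```

```text
clock: 21.0
tool_pos: [571.3, -176.7, 44.3]
tool_rot: [0.0, 0.737, 0.676, 0.0]
force: [0.8, 0.3, -0.5]
grip_width: 0.112
grip_force: 30.0
clock: 21.5
tool_pos: [571.2, -176.7, 44.3]
tool_rot: [0.0, 0.737, 0.676, 0.0]
force: [-0.3, -0.2, 0.3]
grip_width: 0.103
grip_force: 40.0
```

```bash
python3 -m crank '[[[2,0,0,-2,0],[2,0,0,-4,0],[2,0,0,-7,0],[2,0,0,-10,0],[2,0,0,-12,0],[2,0,0,-12,0],[2,0,0,-12,0],[2,0,0,-12,0],[2,0,0,-12,0],[2,0,0,-8,0],[2,0,0,-5,0],[2,0,0,0,0]]]'
python3 - <<'E'
from plan import *; from rect import rect
P=cloud(cams.grab_frame("side")); print("da",rect(P,(571,-179),75,45,66),"handle",rect(P,(571,-177),60,185,215))
plan(580.5,-33.4,140.3,-4)
E
```

```text
clock: 23.0
tool_pos: [571.2, -176.7, 140.5]
tool_rot: [0.0, 0.737, 0.676, 0.0]
force: [0.6, 0.4, -1.8]
grip_width: 0.103
grip_force: 40.0
da (435, 570.9, -179.7, [66.7, 117.4], np.float32(85.9), np.float64(55.0)) handle (366, 567.9, -181.0, [38.4, 75.3], np.float32(105.3), np.float64(199.5))
t 23.05 pos [ 570.9 -176.7  140.1] yaw -5.0 tilt [-0. -0. -1.] shift [143.6  -2.9  -0.2] turn -1.0 F [-0.   0.6 -1.8] gw 9.0 gf 40.0
```

```bash
python3 -m crank '[[[2,4,0,0,0],[2,9,-0.4,0,0],[2,14,-0.4,0,0],[2,17,-0.4,0,0],[2,18,-0.4,0,0],[2,18,-0.4,0,0],[2,18,-0.4,0,0],[2,17,-0.4,0,0],[2,13,0,0,0],[2,9,0,0,0],[2,5,0,0,0],[2,1,0,0,-1]]]'
python3 -m crank '[[[2,0,0,0,0],[2,0,0,0,0],[2,0,0,0,0],[2,0,0,0,0]]]'
python3 - <<'E'
from plan import *; from rect import rect
plan(580.5,-33.4,140.3,-4)
s,p,R=st(); f=cams.grab_frame("wrist"); P=cloud(f,(p,R)); q=(P-p)@R
k=(abs(q[...,1])<7)&(abs(q[...,0])<60)&(P[...,2]>190)&(P[...,2]<212); print("bar x",np.percentile(q[k][:,0],[0.5,99.5]),"z along x",np.polyfit(q[k][:,0],P[k][:,2],1), rect(P,(580,-33),60,196,208))
f=cams.grab_frame("side"); P=cloud(f); print("side tray",rect(P,(580.5,-33.4),75,12,30),"da",rect(P,(571,-179),75,45,66))
d=P-np.array([580.5,-33.4,0]); k=(np.hypot(d[...,0],d[...,1])<65)&(P[...,2]>60)&(P[...,2]<190); print("carrier zmin",np.percentile(P[k][:,2],[0.2,1]),rect(P,(580.5,-33.4),65,95,125))
u,_=cv2.projectPoints(np.array([[580.,-33,80]]),cv2.Rodrigues(np.array(f["R"]))[0],np.array(f["t"],float),f["mtx"],f["dist"]); u=u.ravel().astype(int)
x0=max(u[0]-100,0);y0=max(u[1]-80,0); cv2.imwrite("pics/s5.png",cv2.resize(f["color"][y0:y0+160,x0:x0+200],None,fx=3.5,fy=3.5))
E
```

```text
clock: 24.55
tool_pos: [580.7, -34.1, 140.2]
tool_rot: [0.0, 0.731, 0.682, -0.0]
force: [0.3, -0.4, -2.6]
grip_width: 0.102
grip_force: 40.0
clock: 25.05
tool_pos: [580.7, -34.2, 140.2]
tool_rot: [0.0, 0.731, 0.682, -0.0]
force: [-0.5, -0.9, -2.5]
grip_width: 0.102
grip_force: 40.0
t 25.05 pos [580.7 -34.2 140.2] yaw -4.0 tilt [ 0. -0. -1.] shift [ 0.8 -0.3 -0.1] turn 0.0 F [-0.5 -0.9 -2.5] gw 9.0 gf 40.0
bar x [-37.2911454   43.81894575] z along x [-1.01258650e-02  2.01430356e+02] (3387, 578.1, -30.3, [36.7, 80.5], np.float32(69.7), np.float64(201.6))
side tray (145, 580.2, -33.5, [64.7, 121.3], np.float32(86.1), np.float64(16.7)) da (591, 570.9, -179.3, [66.7, 116.7], np.float32(85.9), np.float64(54.7))
carrier zmin [95.66715838 98.54335233] (363, 579.9, -35.2, [36.5, 87.3], np.float32(85.3), np.float64(112.2))
```

View pics/s5.png

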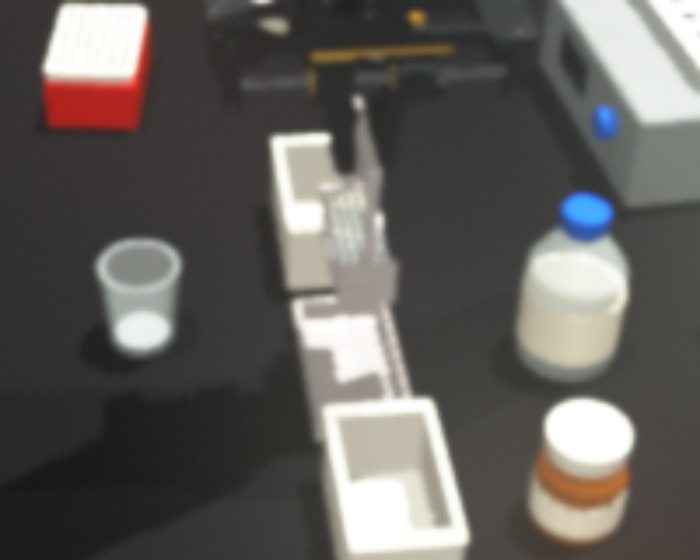

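The carrier hangs level at px (360,240), over the tray at (350,360), and nothing else has moved. Its centre is within about 2 mm of the tray's and its underside is near 100 mm. Handing in.

```bash
python3 -c "
from rig import ctrl; print(ctrl.sign_off())"
```

```text
the job is handed in; nothing more can be done
None
```

The job is handed in: the tray is set down and released mid-gap in line with the dishes, and the arm is holding the carrier level over it, centred within about 2 mm, underside about 100 mm above the bench, after about 25 s of the 54 s limit.

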